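# Stand the purple-capped test cassette in the clamp stand

## Robot

A 6-joint arm with a two-finger parallel gripper is mounted at the origin on the work surface. World frame = base frame: x ahead of the robot, y to its left, z up, the work surface at z = 0. Lengths are in m, angles in rad, forces in N, time in s.
With the tool pointing down it reaches from about 0.25 to 0.725 m from the base axis. Payload 4 kg.
Tool frame: the origin (TCP) lies between the finger pads; the fingertips stand 8 mm ahead of it and the grasp point (between the pads) lies 11 mm behind it (bot.tip_reach is the distance from the TCP to the fingertips, in m); z points along the fingers, y is the line along which they close (so a half turn about z gives the same grasp; the last joint's range is limited). The gripper opens to 85 mm and grips with 20 to 120 N. Pads are 22 mm wide; open, the fingers measure 114 mm over their backs; the gripper's body (76 mm by 85 mm) begins 54 mm behind the grasp point. The pads swing forward as they close: fully open they stand 13 mm farther back than shut.
Start: joints at [1.311, 0.241, 0.005, 1.335, 0, 1.571], TCP at [0.128, 0.483, 0.239] pointing down, gripper open.
Joint ranges: [-2.72, 2.72], [-1.05, 1.87], [-1.09, 1.28], [-1.99, 2.15], [-1.42, 1.44], [-3.14, 3.14]. Speed limits (rad/s): [2.79, 2.79, 3.14, 3.14, 3.14, 3.14].

## Interface

Orientations are given as a unit quaternion [x, y, z, w].
In Python, from workcell import bot gives the robot as it stands.
- The arm moves only by the tool move_arm, never from a script. Its argument "deltas" is a list of rows, each a list of 7 numbers: the opening, from 0 (shut) to 1 (fully open), then the shift along the tool's x, y, z in mm, then the turn, a rotation vector about the tool's x, y, z in degrees. In form: [[gripper, tx, ty, tz, ax, ay, az], ...]. A call has 1 to 10 rows; each row shifts and turns the commanded pose from where the row before left it, along the tool's axes as they then stand; what a row does not reach is not made up. A row lasts 1/12 s, in which the tool goes at most 41.7 mm and 7.16 degrees, less where a joint would pass 70% of its speed; a pose out of reach is approached as far as the arm can. A call is refused whole if a number of a shift passes 41.7 or a number of a turn 7.16, either way. A call with a gripper value outside its range is refused whole. The fingers move at their own pace and stop on an object; the grip force is fixed at half the most. Time passes only in rows, so rows that do not move let the fingers close. It gives the time, the measured TCP pose, the force, the opening and the grip force at its end, in the units of the state.
- bot.get_obs(): the state, without advancing time (a new reading comes with each control period).
- bot.camera(name): name is "side" or "top" or "wrist"; returns the picture (400x640x3 uint8, blue, green, red); there is no depth.
- bot.calibration(name): a dict with "K" (3x3 intrinsics, pixels), "position" and "orientation" of the camera in the world. Camera axes: x right, y down, z forward; pixel columns grow to the right and rows downward; lengths in m; the calibration is good to about 2 mm. The wrist camera is an equidistant fisheye: a pixel r from the principal point sees the ray r / f radians off the axis. A picture is of the moment at which its call begins: read the wrist's pose just before it. calibration takes no time and is no camera call; for the wrist camera it gives the pose at the moment of the call.
- bot.job_done(): hands the job in; it is judged then, once.
Trained networks look in the newest picture that a camera, given by its name, has taken for a name from the list of things; names that differ only in an ending like _2 or _b are one class to them, and where a whole thing is asked for, a point or a joint stands for the part that bears it (a point fixed in the world has none). Each returns a list of dicts, best first, with "conf" (0 to 1); they miss things now and then, are a little off and sometimes report something else, mostly with a low value. They report only what shows in the picture. A call takes as long as a camera call. They do not tell look-alikes from the thing itself.
- bot.outline_of(query, camera): "pixels" (400x640 bool, what is visible of it) and "rect" ([left, top, width, height] in pixels, round what is visible of it).
The state is a dict: "clock": time; "joint_pos": joint angles; "joint_vel": joint speeds; "tau": joint torques, N m; "eef_pos": TCP position; "tool_rot": TCP orientation; "ft_force": force on the tool from outside, world axes, zero at the start; "ft_torque": the same for the moment, N m; "grip_width": finger opening in m; "grasp_force": force on a finger pad.
Only numpy, scipy, OpenCV 4.12 (cv2) and the standard library are available. Lean on these libraries where they do the work, as an engineer would, in place of code of your own. Each camera call takes 0.05 s, during which the arm holds its last target. There are 200 camera calls.

## Task

Stand the test cassette with the purple cap upright on its foot edge in the clamp stand, cap up, between the jaws with its broad faces facing them; set it down gently, never letting it drop or fall over. Then slide the blue jaw gently up to it until both jaws touch its faces, and let go. Leave the green-capped cassette and the other things on the bench where they are.

Things in the scene. Friction and masses are not known exactly. Their poses are not given: they have to be found in the camera images.
- purple: flat white plastic cassette with a purple cap strip (14 mm) across one short end: 96 (its x) x 56 (its y) x 18 mm (its z), 0.1 to 0.16 kg, lying flat on the bench at the start. Origin at the centre of its underside; x runs along its length towards the purple cap, z is its upper face's normal. It may stand with either broad face to either jaw.
- purple_cap (a point): centre of the cassette's purple-capped end face (48 mm from its middle, at half thickness)
- purple_foot (a point): centre of the cassette's other end face: the foot edge it must stand on (56 x 18 mm)
- green: an identical cassette with a green cap strip, lying flat nearby (same size and axes); must be left alone
- stand: fixed clamp stand. Origin on the bench, under the inner face of the fixed jaw, mid-width; x points along the slide to the blue jaw, z up. Grey base plate: top at z = 12 mm, x = -30 to 205 mm, 90 mm wide. Aluminium fixed jaw: x = -24 to 0, 64 mm wide, top at z = 57 mm. Both jaws are centred at y = 0.
- jaw (a joint): the blue sliding jaw: its value is the free gap between the jaws' inner faces (m), 0 closed to 0.09 fully open; starts open. It needs about 3 N to slide (plus 12 N per m/s) and stays where it is left. The blue block is 75 mm long along the slide, 60 mm wide, top at z = 52 mm; pinch its knob or push it.
- jaw_knob (a point): centre of the top of the black upright round knob on the blue jaw: diameter 24 mm, 36 mm tall, standing on the blue block (so from 52 to 88 mm above the bench), its axis 50 mm behind the jaw's inner face
- pot1: round clear specimen pot with a flat lid, 54 mm across, 36 mm tall; origin at the centre of its underside; a bystander, leave it where it is
- pot2: another such specimen pot, 54 mm across, 36 mm tall; origin at the centre of its underside; a bystander, leave it where it is
- stapler: blue stapler lying along its x, 150 x 36 x 51 mm; origin at the centre of its underside; a bystander, leave it where it is
- bottle: small bottle with a yellow cap, 48 mm across, 100 mm tall; origin at the centre of its underside; a bystander, leave it where it is
- labels: roll of white labels lying flat, 64 mm across, 25 mm tall; origin at the centre of its underside; a bystander, leave it where it is
- tipbox: blue pipette-tip box with a clear lid, 122 x 82 x 65 mm; origin at the centre of its underside; a bystander, leave it where it is
There are look-alikes about, which are no part of the job. What is shaped like the purple but yellow is not meant.

How it is judged:
On the way:
1. the purple-capped cassette stands upright on its foot on the stand's base between the jaws, let go (angle between purple's own x axis and vertical below 0.25 rad and z of purple_foot in the frame of stand below 0.018 m and x of purple_foot in the frame of stand between 0 and 0.085 m and contact force between purple and the fingers below 0.1 N), for 0.2 s.
At the end, for the whole second after the job is handed in: the purple-capped cassette stands on its foot edge on the stand's base, cap up, within 4.5 degrees of vertical, its broad faces along the jaws (within 6 degrees) and its middle within 22 mm of the jaws' middle; the blue jaw is closed on it (gap under 20 mm for its 18 mm thickness), and it is at rest (angle between purple's own x axis and vertical below 0.08 rad and z of purple_foot in the frame of stand between 0.008 and 0.016 m and x of purple_foot in the frame of stand between 0.005 and 0.014 m and y of purple_foot in the frame of stand between -0.022 and 0.022 m and angle between the z axis of purple and the x axis of stand, either way round below 0.1 rad and value of joint jaw between 0.016 and 0.02 m and linear speed of purple below 0.02 m/s); the robot touches nothing.
It fails at once if the purple-capped cassette is dropped or falls over (faster than 0.5 m/s with no finger on it) (linear speed of purple above 0.5 m/s and contact force between purple and the fingers below 0.05 N).
It fails at once if the blue jaw is rammed against the cassette (over 50 N) (contact force between jaw and purple above 50 N).
It fails at once if the green-capped cassette is moved more than 20 mm (distance of green from where it was at the start of the episode above 0.02 m).
It fails at once if a pot, the stapler, the bottle, the label roll or the tip box is moved more than 30 mm (distance of any of pot1, pot2, stapler, bottle, labels, tipbox from where it was at the start of the episode above 0.03 m).
It also fails if it takes over 61 s, if anything falls off the work surface, if the arm or the gripper's body presses on something with over 40 N, if the wrist force passes 120 N, or if a joint passes its speed limit or range.

## Working session

There is one attempt and no reset: what is moved stays moved. The work goes in short steps, Python scripts to look and compute and a tool call to move; the robot and the scene stay as the last step left them, time stands still between calls to the robot, and variables do not carry over. Pictures are saved under pics/ and viewed, at most 10 in all, crops included, and the job is handed in when it is done.

Besides the shell and the picture viewer there is one more tool, called after "Request:" as name(argument=value, ...), one argument or row to a line, values as JSON. move_arm: Moves the arm, as the interface text tells. Its arguments: {"type":"object","properties":{"deltas":{"type":"array","items":{"type":"array","items":{"type":"number"}}}},"required":["deltas"]}

```bash
mkdir -p pics; ls; cat > h.py <<'E'
import numpy as np, cv2
from scipy.spatial.transform import Rotation as R
from workcell import bot
def ray(cam,uv,c=None):
    c=c or bot.calibration(cam);K=np.array(c["K"]);x=(uv[0]-K[0,2])/K[0,0];y=(uv[1]-K[1,2])/K[1,1]
    if cam=="wrist":
        r=np.hypot(x,y);d=np.array([x/r*np.sin(r),y/r*np.sin(r),np.cos(r)]) if r>0 else np.array([0,0,1.])
    else: d=np.array([x,y,1.])
    return np.array(c["position"]),R.from_quat(c["orientation"]).apply(d)
def on(cam,uv,z,c=None):
    p,d=ray(cam,uv,c);return p+d*(z-p[2])/d[2]
E
python3 - <<'E'
from h import *
for c in("top","side"):
    im=bot.camera(c);cv2.imwrite(f"pics/{c}0.png",im);k=bot.calibration(c);print(c,k)
for q in["purple","green","stand","jaw_knob","jaw"]:
    for c in("top","side"):
        for o in bot.outline_of(q,c)[:3]:
            m=o["pixels"];ys,xs=np.nonzero(m);print(q,c,round(o["conf"],2),o["rect"],xs.mean().round(1),ys.mean().round(1),cv2.minAreaRect(np.c_[xs,ys].astype(np.float32)))
print(bot.get_obs())
E
```

```text
pics
top {'K': array([[409.16064501,   0.        , 329.51527004],
       [  0.        , 409.16064501, 194.30984507],
       [  0.        ,   0.        ,   1.        ]]), 'position': array([ 0.4383209 , -0.02112929,  1.35009521]), 'orientation': array([-0.69934023,  0.71355983, -0.03270129,  0.0261963 ])}
side {'K': array([[488.29490249,   0.        , 311.52970263],
       [  0.        , 488.29490249, 202.33333314],
       [  0.        ,   0.        ,   1.        ]]), 'position': array([ 0.13252146, -0.82072146,  1.19684128]), 'orientation': array([ 0.918594  , -0.21168489,  0.08441507, -0.32287562])}
purple top 0.82 [330.5, 215.5, 26.9, 25.2] 344.4 227.7 ((344.43804931640625, 227.57077026367188), (29.068275451660156, 16.838903427124023), 41.18592834472656)
purple top 0.73 [378.9, 219.5, 29.3, 31.2] 395.1 236.4 ((395.10003662109375, 236.1999969482422), (18.15509796142578, 29.90767478942871), 52.12501525878906)
purple top 0.73 [390.2, 161.1, 26.7, 31.7] 404.4 175.2 ((404.2069091796875, 175.5172119140625), (30.0826473236084, 19.312313079833984), 68.19859313964844)
purple side 0.83 [282.
[... 1821 characters left out ...]
2314453)
{'clock': 0.6, 'joint_pos': array([1.31097457e+00, 2.40565538e-01, 4.99413825e-03, 1.33522195e+00,
       9.36938231e-06, 1.57077077e+00]), 'joint_vel': array([ 0.0004074 , -0.00019678,  0.00220343, -0.00051962,  0.00072089,
       -0.00056635]), 'tau': array([ 3.62465362e-04, -3.71972716e+01,  2.52571875e+01,  1.37502906e-03,
        6.49533513e-05, -2.13546514e-09]), 'eef_pos': array([0.12844839, 0.48320703, 0.23932145]), 'tool_rot': array([ 1.29533101e-01,  9.91575098e-01,  2.08300184e-06, -4.45234600e-06]), 'ft_force': array([-0.53789849,  0.46719832, -0.02135455]), 'ft_torque': array([-0.02744364,  0.03840315,  0.02457901]), 'grasp_force': 0.0, 'grip_width': 0.0851195457780999}
```

```bash
python3 - <<'E'
import cv2
t=cv2.imread("pics/top0.png");s=cv2.imread("pics/side0.png")
cv2.imwrite("pics/topc.png",cv2.resize(t[110:290,210:450],(800,600),interpolation=cv2.INTER_CUBIC))
cv2.imwrite("pics/sidec.png",cv2.resize(s[110:350,200:520],(800,600),interpolation=cv2.INTER_CUBIC))
E
```

```text
(no output)
```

View pics/topc.png

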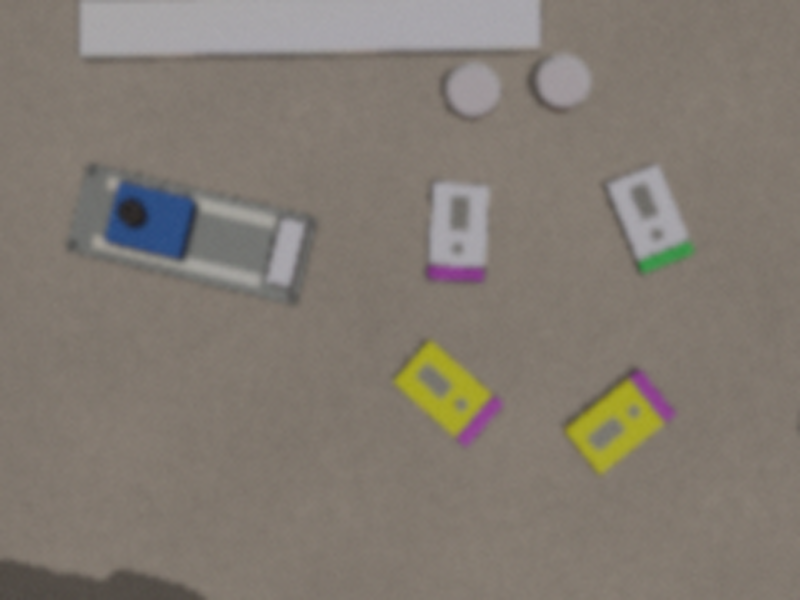

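View pics/sidec.png

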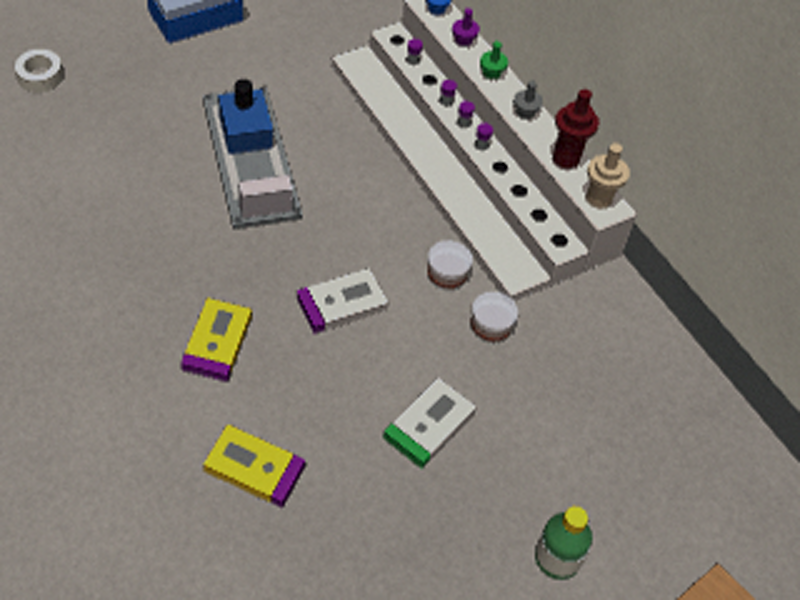

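Top crop: the target is the white cassette with the purple cap at crop (460,230), i.e. full-image px (348,179), cap pointing down towards the robot. The other two purple-capped ones are yellow. The stand is at crop (190,233), with its blue jaw on the left and its fixed jaw at the right end.

```bash
python3 - <<'E'
from h import *
print(bot.tip_reach)
im=cv2.imread("pics/top0.png")
f=lambda p:(210+(p[0]+.5)*.3-.5,110+(p[1]+.5)*.3-.5)
def show(n,P,z):
    W=np.array([on("top",f(p),z)[:2] for p in P]);print(n,W.round(4).tolist(),"mean",W.mean(0).round(4));return W
W=show("cass",[(433,182),(489,184),(485,281),(428,280)],.018)
d=W[2:].mean(0)-W[:2].mean(0);print(np.linalg.norm(d),np.degrees(np.arctan2(d[1],d[0])))
# segmentation of cassette: bright or purple in ROI
roi=np.zeros(im.shape[:2],np.uint8);hsv=cv2.cvtColor(im,cv2.COLOR_BGR2HSV)
b=im.astype(int);m=((b.min(2)>150)|((hsv[...,1]>90)&(hsv[...,0]>135)&(hsv[...,0]<165)));m[:,:335]=0;m[:,362:]=0;m[:160]=0;m[200:]=0
ys,xs=np.nonzero(m);r=cv2.minAreaRect(np.c_[xs,ys].astype(np.float32));print(r,m.sum(),on("top",(xs.mean(),ys.mean()),.018))
B=cv2.boxPoints(r);print([on("top",p,.018)[:2].round(4).tolist() for p in B])
S=show("stand",[(93,165),(316,217),(295,302),(70,248)],.012)
d=(S[0]+S[3]-S[1]-S[2])/2;print(np.linalg.norm(d),np.degrees(np.arctan2(d[1],d[0])))
show("knob",[(131,213)],.088)
show("blue",[(120,182),(196,195),(185,259),(107,240)],.052)
show("fixjaw",[(278,216),(306,221),(296,288),(268,281)],.057)
# side check: cassette & knob top, base corners
g=lambda p:(200+(p[0]+.5)*.4-.5,110+(p[1]+.5)*.4-.5)
def sh2(n,P,z):
    W=np.array([on("side",g(p),z)[:2] for p in P]);print(n,W.round(4).tolist(),"mean",W.mean(0).round(4))
sh2("cass side",[(370,269),(388,297),(323,321),(300,289)],.018)
sh2("stand side",[(204,96),(268,87),(301,216),(234,227)],.012);sh2("knob",[(244,86)],.088)
E
```

```text
0.008
cass [[0.6479, -0.0696], [0.6449, -0.1248], [0.549, -0.1183], [0.5511, -0.0625]] mean [ 0.5982 -0.0938]
0.09665235737947461 175.994420076229
((347.3902282714844, 179.48780822753906), (16.123003005981445, 28.491336822509766), 6.340191841125488) 333 [ 0.59644346 -0.09399134  0.018     ]
[[0.554, -0.0617], [0.6472, -0.0741], [0.6403, -0.1267], [0.5471, -0.114]]
stand [[0.6723, 0.2664], [0.6162, 0.0466], [0.5325, 0.0685], [0.5901, 0.2891]] mean [0.6028 0.1677]
0.22743216601943111 75.50935274620784
knob [[0.6132, 0.2148]] mean [0.6132 0.2148]
blue [[0.6484, 0.232], [0.6344, 0.1593], [0.5729, 0.1703], [0.5926, 0.2446]] mean [0.6121 0.2015]
fixjaw [[0.6119, 0.0806], [0.6066, 0.0539], [0.5426, 0.0644], [0.5498, 0.0909]] mean [0.5777 0.0724]
cass side [[0.6483, -0.0749], [0.6474, -0.1209], [0.5612, -0.1182], [0.5579, -0.065]] mean [ 0.6037 -0.0948]
stand side [[0.5898, 0.2877], [0.6768, 0.2661], [0.613, 0.0401], [0.5291, 0.0602]] mean [0.6022 0.1635]
knob [[0.6146, 0.2113]] mean [0.6146 0.2113]
```

Request:
move_arm(
  deltas=[
    [1,-29.1,-22,0,0,0,-1],
    [1,-29.1,-22,0,0,0,-1],
    [1,-29.1,-22,0,0,0,-1],
    [1,-29.1,-22,0,0,0,-1],
    [1,-29.1,-22,0,0,0,-1],
    [1,-29.1,-22,0,0,0,-1],
    [1,-29.1,-22,0,0,0,-1],
    [1,-29.1,-22,0,0,0,-1],
    [1,-29.1,-22,0,0,0,-1],
    [1,-29.1,-22,0,0,0,-1],
  ],
)

```text
clock: 1.43
eef_pos: [0.3757, 0.2132, 0.2397]
tool_rot: [0.042, 0.999, 0.0, 0.0]
ft_force: [0.9, 1.3, -0.4]
grip_width: 0.0856
grasp_force: 0.0
```

Request:
move_arm(
  deltas=[
    [1,-19.9,-32.1,0,0,0,0],
    [1,-19.9,-32.1,0,0,0,0],
    [1,-19.9,-32.1,0,0,0,0],
    [1,-19.9,-32.1,0,0,0,0],
    [1,-19.9,-32.1,0,0,0,0],
    [1,-19.9,-32.1,0,0,0,0],
    [1,-19.9,-32.1,0,0,0,0],
    [1,-19.9,-32.1,0,0,0,0],
    [1,-19.9,-32.1,0,0,0,-0.8],
    [1,0,0,0,0,0,0],
  ],
)

```text
clock: 2.27
eef_pos: [0.531, -0.0941, 0.2386]
tool_rot: [0.039, 0.999, -0.001, 0.001]
ft_force: [0.3, 0.0, 0.2]
grip_width: 0.0853
grasp_force: 0.0
```

Request:
move_arm(
  deltas=[
    [1,0,0,0,0,-6,0],
    [1,0,0,0,0,-6,0],
    [1,0,0,0,0,-6,0],
    [1,0,0,0,0,-6,0],
    [1,0,0,0,0,-6,0],
    [1,0,0,0,0,0,0],
    [1,0,0,0,0,0,0],
  ],
)

```text
clock: 2.85
eef_pos: [0.5256, -0.0877, 0.2376]
tool_rot: [0.035, 0.966, -0.009, 0.256]
ft_force: [0.2, -0.3, 0.4]
grip_width: 0.085
grasp_force: 0.0
```

```bash
python3 - <<'E'
from h import *
o=bot.get_obs();print(o["joint_pos"].round(3),o["eef_pos"],R.from_quat(o["tool_rot"]).as_matrix().round(3))
c=bot.calibration("wrist");im=bot.camera("wrist");cv2.imwrite("pics/w1.png",im);np.save("w1.npy",dict(c),allow_pickle=True);print(c)
for r in bot.outline_of("purple","wrist")[:4]:
    ys,xs=np.nonzero(r["pixels"]);print(r["conf"],r["rect"],on("wrist",(xs.mean(),ys.mean()),.018,c))
E
```

```text
[-0.201 -0.048 -0.464  0.64   0.065 -0.113] [ 0.52564218 -0.08770125  0.23764811] [[-0.866  0.071  0.494]
 [ 0.062  0.997 -0.035]
 [-0.496  0.001 -0.869]]
{'K': array([[309.70691629,   0.        , 315.32841739],
       [  0.        , 309.70691629, 198.91715019],
       [  0.        ,   0.        ,   1.        ]]), 'position': array([ 0.38684528, -0.07878757,  0.31418853]), 'orientation': array([0.66720685, 0.6211804 , 0.28048892, 0.30049275])}
0.86 [291.3, 86.8, 51.0, 73.9] [ 0.58814143 -0.09352776  0.018     ]
0.69 [103.0, 0.0, 66.4, 38.0] [ 0.4282692  -0.26291603  0.018     ]
0.6 [278.4, 0.7, 99.9, 38.8] [ 0.46264473 -0.06872818  0.018     ]
```

View pics/w1.png

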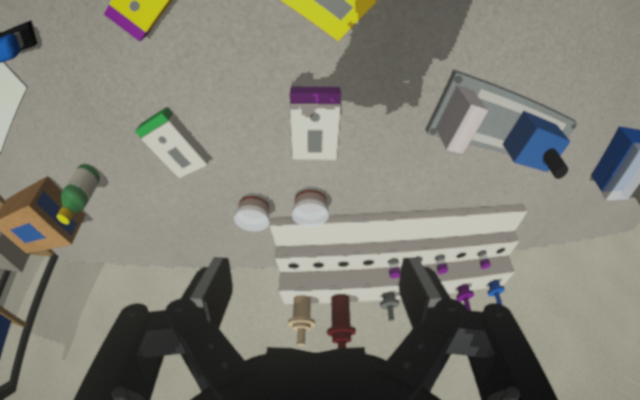

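The wrist picture shows the target ahead with its cap edge at (291–341, 87) and its foot edge at (292–338, 159). The stand is on the right, and there is clear space between.

```bash
python3 - <<'E'
from h import *
c=np.load("w1.npy",allow_pickle=True).item();im=cv2.imread("pics/w1.png")
for p,z in [((292,159.5),.018),((337.5,159.5),.018),((290.5,87),0),((341,88),0),((290.5,103),.018),((341,104),.018)]:
    print(p,z,on("wrist",p,z,c).round(4))
p=on("wrist",(456,71),.012,c),on("wrist",(576,122),.012,c),on("wrist",(428,130),.012,c);print(np.round(p,4))
cv2.imwrite("pics/w1c.png",cv2.resize(im[60:180,260:620],None,fx=2.2,fy=2.2,interpolation=cv2.INTER_CUBIC))
E
```

```text
(292, 159.5) 0.018 [ 0.6437 -0.1265  0.018 ]
(337.5, 159.5) 0.018 [ 0.6479 -0.0688  0.018 ]
(290.5, 87) 0 [ 0.5501 -0.1181  0.    ]
(341, 88) 0 [ 0.5554 -0.0615  0.    ]
(290.5, 103) 0.018 [ 0.5608 -0.1182  0.018 ]
(341, 104) 0.018 [ 0.566  -0.0629  0.018 ]
[[0.527  0.0669 0.012 ]
 [0.5862 0.289  0.012 ]
 [0.6095 0.0456 0.012 ]]
```

View pics/w1c.png

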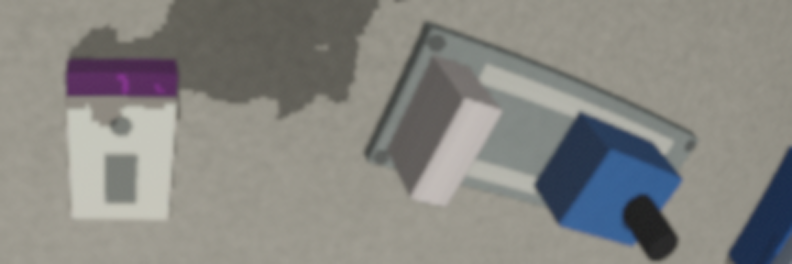

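Request:
move_arm(
  deltas=[
    [1,32.8,-0.7,0,0,0,0],
    [1,32.8,0,0,0,0,0],
    [1,0,0,35,0,0,0],
    [1,0,0,40,0,0,0],
    [1,0,0,40,0,0,0],
    [1,0,0,35,0,0,0],
    [1,0,0,20,0,0,0],
    [1,0,0,15,0,0,0],
    [1,0,0,9,0,0,0],
    [1,0,0,0,0,0,0],
  ],
)

```text
clock: 3.78
eef_pos: [0.5716, -0.0922, 0.0375]
tool_rot: [0.034, 0.965, -0.009, 0.258]
ft_force: [-0.5, 0.1, 0.5]
grip_width: 0.0853
grasp_force: 0.0
```

```bash
cat > st.py <<'E'
from h import *
o=bot.get_obs();print(o["joint_pos"].round(3),o["eef_pos"].round(4),o["ft_force"].round(2),o["grip_width"].round(4),o["clock"]);print(R.from_quat(o["tool_rot"]).as_matrix().round(4))
E
python3 st.py
```

```text
Traceback (most recent call last):
  File "st.py", line 2, in <module>
    o=bot.get_obs();print(o["joint_pos"].round(3),o["eef_pos"].round(4),o["ft_force"].round(2),o["grip_width"].round(4),o["clock"]);print(R.from_quat(o["tool_rot"]).as_matrix().round(4))
                                                                                               ^^^^^^^^^^^^^^^^^^^^^
AttributeError: 'float' object has no attribute 'round'
```

Request:
move_arm(
  deltas=[
    [1,6.5,0,0,0,0,0],
    [1,0,0,8,0,0,0],
    [1,0,0,8,0,0,0],
    [1,0,0,6,0,0,0],
    [1,0,0,0,0,0,0],
    [1,0,0,0,0,0,0],
  ],
)

```text
clock: 4.28
eef_pos: [0.5739, -0.0923, 0.016]
tool_rot: [0.034, 0.965, -0.009, 0.259]
ft_force: [0.3, -0.7, 0.3]
grip_width: 0.0854
grasp_force: 0.0
```

```bash
sed -i 's/o\["grip_width"\].round(4)/o["grip_width"]/' st.py; python3 st.py; python3 - <<'E'
from h import *
im=bot.camera("side");cv2.imwrite("pics/s2.png",cv2.resize(im[170:290,270:430],(800,600),interpolation=cv2.INTER_CUBIC))
E
```

```text
[-0.19   0.386 -0.674 -0.01   0.059 -0.102] [ 0.5739 -0.0923  0.016 ] [ 0.34 -0.74  0.3 ] 0.08537815313273556 4.2833
[[-0.864   0.0713  0.4985]
 [ 0.0617  0.9975 -0.0356]
 [-0.4998  0.     -0.8662]]
```

View pics/s2.png

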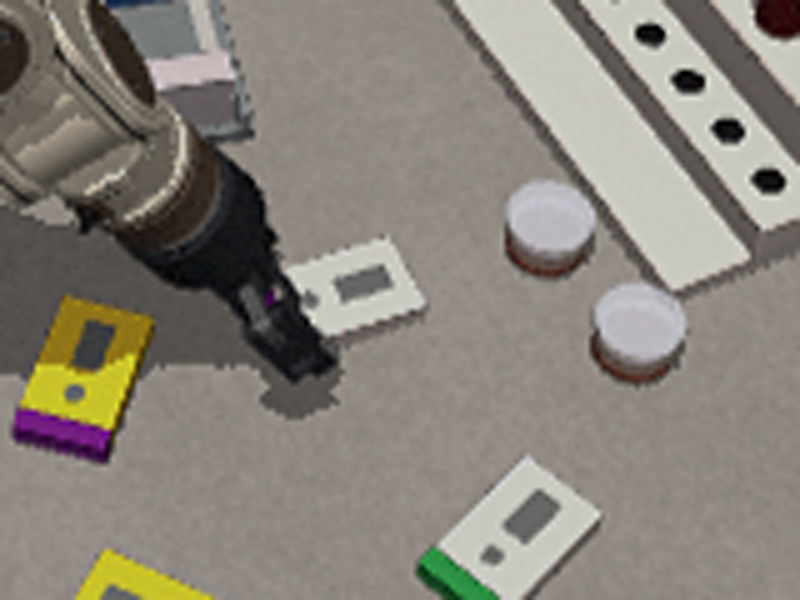

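The fingers straddle the cap end (tips at crop (310,370)) and sit just clear of the bench. Closing.

Request:
move_arm(
  deltas=[
    [0.6,0,0,0,0,0,0],
    [0.5,0,0,0,0,0,0],
    [0.4,0,0,0,0,0,0],
    [0.2,0,0,0,0,0,0],
    [0,0,0,0,0,0,0],
    [0,0,0,0,0,0,0],
    [0,0,0,0,0,0,0],
    [0,0,0,0,0,0,0],
  ],
)

```text
clock: 5.0
eef_pos: [0.5742, -0.0924, 0.017]
tool_rot: [0.034, 0.965, -0.009, 0.259]
ft_force: [-3.3, 0.8, 6.0]
grip_width: 0.0538
grasp_force: 62.7
```

Request:
move_arm(
  deltas=[
    [0,-3,0,-5,0,0,0],
    [0,-5,0,-8.7,0,0,0],
    [0,-10,0,-17.3,0,0,0],
    [0,-15,0,-26,0,0,0],
    [0,-15,0,-26,0,0,0],
    [0,-15,0,-26,0,0,0],
    [0,-15,0,-26,0,0,0],
    [0,-10,0,-17.3,0,0,0],
    [0,0,0,0,0,0,0],
  ],
)

```text
clock: 5.75
eef_pos: [0.5773, -0.0929, 0.1988]
tool_rot: [0.034, 0.964, -0.01, 0.264]
ft_force: [1.6, 0.3, -0.6]
grip_width: 0.0538
grasp_force: 63.4
```

```bash
python3 st.py; python3 - <<'E'
from h import *
c=bot.calibration("wrist");im=bot.camera("wrist");cv2.imwrite("pics/w2.png",im[100:400]);np.save("w2.npy",dict(c),allow_pickle=True)
E
```

```text
[-0.189  0.086 -0.446  0.507  0.059 -0.102] [ 0.5773 -0.0929  0.1988] [ 1.65  0.34 -0.62] 0.05382263968120978 5.75
[[-0.8585  0.0712  0.5079]
 [ 0.0606  0.9975 -0.0373]
 [-0.5092 -0.0013 -0.8606]]
```

View pics/w2.png

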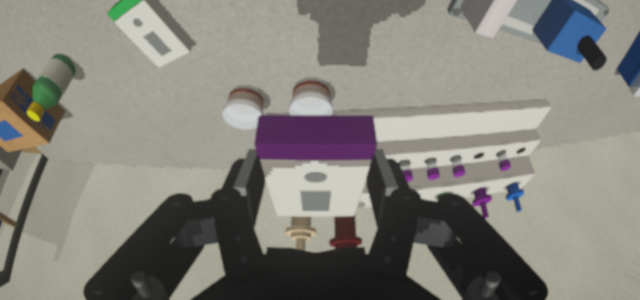

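```bash
python3 - <<'E'
import cv2
im=cv2.imread("pics/w2.png");cv2.imwrite("pics/w2c.png",cv2.resize(im[100:230,235:400],(762,600),interpolation=cv2.INTER_CUBIC))
E
```

```text
(no output)
```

View pics/w2c.png

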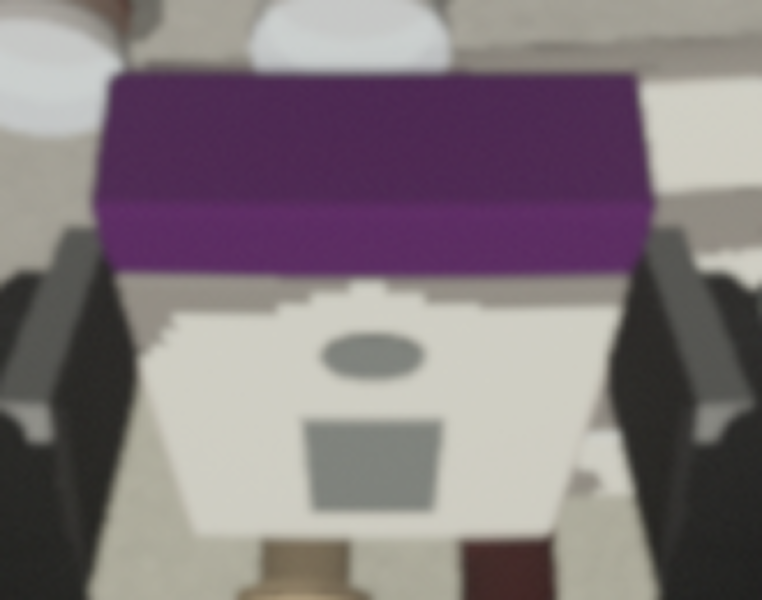

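The cassette is held square across the fingers, cap corners at crop (94–653, 206) and foot corners at (195–552, 537). Fitting its pose in the tool frame.

```bash
python3 - <<'E'
from h import *
c=np.load("w2.npy",allow_pickle=True).item();o=bot.get_obs()
px=np.array([(110,76),(637,74),(94,206),(653,206),(113,272),(634,275),(195,535),(552,540)],float)
uv=(px+.5)/[4.618,4.615]-.5+[235,200]
ob=np.array([(48,28,0),(48,-28,0),(48,28,18),(48,-28,18),(34,28,18),(34,-28,18),(-48,28,18),(-48,-28,18)])/1e3
K=c["K"];n=[]
for u in uv:
    x=(u-K[:2,2])/K[0,0];r=np.hypot(*x);n.append(x/r*np.tan(r))
n=np.array(n)
ok,rv,tv=cv2.solvePnP(ob,n,np.eye(3),None);pr,_=cv2.projectPoints(ob,rv,tv,np.eye(3),None)
print("err px",((pr[:,0]-n)*310).round(1).tolist())
Rc=R.from_quat(c["orientation"]);Rw=Rc*R.from_rotvec(rv[:,0]);p=Rc.apply(tv[:,0])+c["position"]
Rt=R.from_quat(o["tool_rot"]);Rtc=Rt.inv()*Rw;t=Rt.inv().apply(p-o["eef_pos"])
print("world",p,Rw.as_matrix().round(3));print("cass in tool",t.round(4));print(Rtc.as_matrix().round(3))
np.savez("grip.npz",R=Rtc.as_matrix(),t=t)
E
```

```text
err px [[0.9, -1.9], [-0.8, -1.2], [-0.1, 0.2], [-0.1, 0.6], [0.3, 1.2], [-0.4, 0.9], [0.0, 0.5], [0.1, -0.4]]
world [ 0.6056408  -0.09570108  0.18079691] [[-0.997 -0.069 -0.018]
 [ 0.069 -0.998 -0.002]
 [-0.018 -0.003  1.   ]]
cass in tool [-0.0186 -0.0008  0.0279]
[[ 0.872  0.    -0.49 ]
 [-0.002 -1.    -0.004]
 [-0.49   0.005 -0.872]]
```

```bash
cat > plan.py <<'E'
from h import *
g=np.load("grip.npz");a=np.radians(75.1);s=np.array([np.cos(a),np.sin(a),0]);up=np.array([0,0,1.])
Rc=np.column_stack([up,np.cross(-s,up),-s]);RT=R.from_matrix(Rc@g["R"].T)
o=bot.get_obs();Rn=R.from_quat(o["tool_rot"]);dv=(Rn.inv()*RT).as_rotvec(degrees=True)
org=np.array([.579,.081,0])
def go(p): print("to",np.round(p,4),"tool mm",(Rn.inv().apply(np.array(p)-o["eef_pos"])*1e3).round(1))
if __name__=="__main__":
    print("place tool R",RT.as_matrix().round(3).tolist());print("rotvec deg",dv.round(2),np.linalg.norm(dv))
    foot=org+s*.017;tcp=foot-.0085*s+np.array([0,0,.012+.0745]);print("tcp",tcp)
    go([.5,0,.28]);go(tcp+[0,0,.08]);go(tcp+[0,0,.02]);go(tcp)
    print(o["joint_pos"].round(3),o["eef_pos"].round(4))
E
python3 plan.py
```

```text
place tool R [[0.126, 0.967, 0.22], [0.473, -0.253, 0.844], [0.872, -0.002, -0.49]]
rotvec deg [-28.5   64.76 105.33] 126.89248696955661
tcp [0.58118563 0.0892142  0.0865    ]
to [0.5  0.   0.28] tool mm [  28.1   87.  -114.4]
to [0.5812 0.0892 0.1665] tool mm [ 21.  181.9  21.2]
to [0.5812 0.0892 0.1065] tool mm [ 51.3 181.9  73. ]
to [0.5812 0.0892 0.0865] tool mm [ 61.4 181.9  90.2]
[-0.189  0.088 -0.45   0.506  0.059 -0.102] [ 0.5756 -0.0927  0.1955]
```

Request:
move_arm(
  deltas=[
    [0,5.6,17.4,-22.9,0,0,0],
    [0,5.6,17.4,-22.9,0,0,0],
    [0,5.6,17.4,-22.9,0,0,0],
    [0,5.6,17.4,-22.9,0,0,0],
    [0,5.6,17.4,-22.9,0,0,0],
    [0,0,0,0,-1.5,3.4,5.54],
    [0,0,0,0,-1.5,3.4,5.54],
    [0,0,0,0,-1.5,3.4,5.54],
    [0,0,0,0,-1.5,3.4,5.54],
    [0,0,0,0,-1.5,3.4,5.54],
  ],
)

```text
clock: 6.63
eef_pos: [0.4978, 0.0007, 0.2751]
tool_rot: [0.25, 0.955, 0.121, 0.108]
ft_force: [-0.1, -0.5, -1.5]
grip_width: 0.0542
grasp_force: 64.0
```

Request:
move_arm(
  deltas=[
    [0,0,0,0,-1.5,3.4,5.54],
    [0,0,0,0,-1.5,3.4,5.54],
    [0,0,0,0,-1.5,3.4,5.54],
    [0,0,0,0,-1.5,3.4,5.54],
    [0,0,0,0,-1.5,3.4,5.54],
    [0,0,0,0,-1.5,3.4,5.54],
    [0,0,0,0,-1.5,3.4,5.54],
    [0,0,0,0,0,0,0],
  ],
)

```text
clock: 7.3
eef_pos: [0.4977, -0.0011, 0.2728]
tool_rot: [0.51, 0.805, 0.281, -0.113]
ft_force: [0.3, 0.0, -1.4]
grip_width: 0.0541
grasp_force: 64.1
```

```bash
python3 plan.py
```

```text
place tool R [[0.126, 0.967, 0.22], [0.473, -0.253, 0.844], [0.872, -0.002, -0.49]]
rotvec deg [-10.9   23.72  38.05] 46.14376540742414
tcp [0.58118563 0.0892142  0.0865    ]
to [0.5  0.   0.28] tool mm [ 3.1  4.8 -5. ]
to [0.5812 0.0892 0.1665] tool mm [-19.2  67.  146.9]
to [0.5812 0.0892 0.1065] tool mm [-47.2  46.7 195.9]
to [0.5812 0.0892 0.0865] tool mm [-56.6  40.  212.2]
[-0.347  0.266 -0.017  1.402  0.606  0.747] [ 0.4977 -0.0011  0.2728]
```

Request:
move_arm(
  deltas=[
    [0,0,0,0,-1.55,3.4,5.44],
    [0,0,0,0,-1.55,3.4,5.44],
    [0,0,0,0,-1.55,3.4,5.44],
    [0,0,0,0,-1.55,3.4,5.44],
    [0,0,0,0,-1.55,3.4,5.44],
    [0,0,0,0,-1.55,3.4,5.44],
    [0,0,0,0,-1.55,3.4,5.44],
    [0,0,0,0,0,0,0],
    [0,0,0,0,0,0,0],
  ],
)

```text
clock: 8.05
eef_pos: [0.4981, 0.0005, 0.2757]
tool_rot: [0.681, 0.531, 0.4, -0.307]
ft_force: [0.4, -1.3, -0.9]
grip_width: 0.0541
grasp_force: 64.2
```

```bash
python3 plan.py
```

```text
place tool R [[0.126, 0.967, 0.22], [0.473, -0.253, 0.844], [0.872, -0.002, -0.49]]
rotvec deg [-0.09  0.06  0.62] 0.6264533601207541
tcp [0.58118563 0.0892142  0.0865    ]
to [0.5  0.   0.28] tool mm [ 3.7  2.  -2.1]
to [0.5812 0.0892 0.1665] tool mm [-43.2  57.9 146.6]
to [0.5812 0.0892 0.1065] tool mm [-95.5  57.5 176. ]
to [0.5812 0.0892 0.0865] tool mm [-112.9   57.4  185.8]
[-0.521  0.409 -0.092  1.509  0.998  1.053] [0.4981 0.0005 0.2757]
```

Request:
move_arm(
  deltas=[
    [0,-8.6,11.6,29.3,0,0,0.6],
    [0,-8.6,11.6,29.3,0,0,0],
    [0,-8.6,11.6,29.3,0,0,0],
    [0,-8.6,11.6,29.3,0,0,0],
    [0,-8.6,11.6,29.3,0,0,0],
    [0,0,0,0,0,0,0],
    [0,0,0,0,0,0,0],
  ],
)

```text
clock: 8.63
eef_pos: [0.5815, 0.091, 0.1673]
tool_rot: [0.682, 0.529, 0.399, -0.31]
ft_force: [-0.4, -0.5, -0.8]
grip_width: 0.0536
grasp_force: 64.2
```

```bash
python3 plan.py; python3 - <<'E'
from h import *
t=bot.camera("top");s=bot.camera("side");w=bot.camera("wrist")
a=cv2.resize(t[145:225,215:315],(400,320),interpolation=cv2.INTER_CUBIC);b=cv2.resize(s[120:220,260:360],(400,400),interpolation=cv2.INTER_CUBIC)
cv2.imwrite("pics/m3.png",np.hstack([np.vstack([a,np.zeros((80,400,3),np.uint8)]),b]));cv2.imwrite("pics/w3.png",w)
for q in("purple",):
    for r in bot.outline_of(q,"wrist")[:2]:print(r["conf"],r["rect"])
E
```

```text
place tool R [[0.126, 0.967, 0.22], [0.473, -0.253, 0.844], [0.872, -0.002, -0.49]]
rotvec deg [-0.19  0.06  0.15] 0.24965608776034484
tcp [0.58118563 0.0892142  0.0865    ]
to [0.5  0.   0.28] tool mm [  45.   -56.4 -149.7]
to [0.5812 0.0892 0.1665] tool mm [-1.6  0.1 -1.2]
to [0.5812 0.0892 0.1065] tool mm [-53.8   0.2  28.3]
to [0.5812 0.0892 0.0865] tool mm [-71.3   0.2  38.1]
[-0.297  0.532 -0.189  0.931  1.056  1.478] [0.5815 0.091  0.1673]
0.89 [253.4, 216.2, 122.5, 99.9]
```

View pics/m3.png

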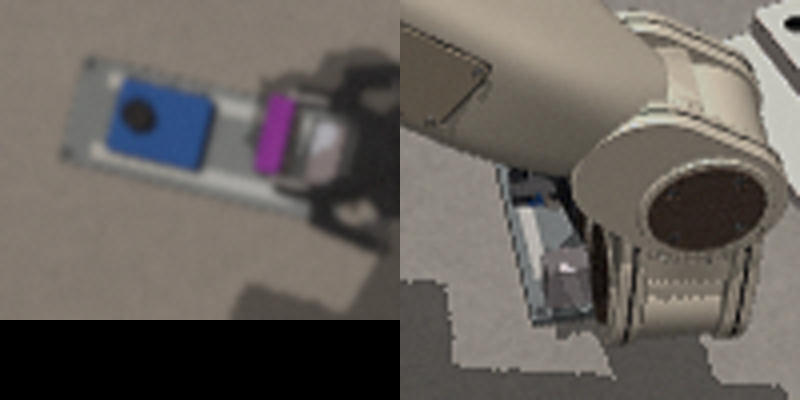

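Left (top view): purple cap edge-on at crop (275,135), parallel to the jaws and between them, with the fixed jaw at (325,150) seen through the fingers. The side view is blocked by the arm.

```bash
python3 - <<'E'
from h import *
a=np.radians(75.1);s=np.array([np.cos(a),np.sin(a)]);y=np.array([-s[1],s[0]])
def st(p,z):
    w=on("top",(215+(p[0]+.5)/4-.5,145+(p[1]+.5)/4-.5),z)[:2];return w.round(4),((w-[.579,.081])@s).round(4),((w-[.579,.081])@y).round(4)
for p in[(268,97),(255,170),(297,97),(280,172)]:print("cap",st(p,.188))
for p in[(93,60),(65,157)]:print("base end x=.205",st(p,.012))
for p in[(215,97),(208,170)]:print("blue face x=.09 ",st(p,.052))
print("knob x=.14",st((140,115),.088))
for p in[(312,120),(303,178)]:print("fixed inner x=0",st(p,.057))
E
```

```text
cap (array([0.611 , 0.1027]), np.float64(0.0292), np.float64(-0.0253))
cap (array([0.5587, 0.1126]), np.float64(0.0253), np.float64(0.0277))
cap (array([0.6106, 0.082 ]), np.float64(0.0091), np.float64(-0.0303))
cap (array([0.5569, 0.0948]), np.float64(0.0076), np.float64(0.0249))
base end x=.205 (array([0.6707, 0.2653]), np.float64(0.2017), np.float64(-0.0412))
base end x=.205 (array([0.5907, 0.2884]), np.float64(0.2034), np.float64(0.042))
blue face x=.09  (array([0.632 , 0.1595]), np.float64(0.0895), np.float64(-0.0311))
blue face x=.09  (array([0.5735, 0.1656]), np.float64(0.0803), np.float64(0.027))
knob x=.14 (array([0.6137, 0.2127]), np.float64(0.1362), np.float64(0.0004))
fixed inner x=0 (array([0.6113, 0.0819]), np.float64(0.0092), np.float64(-0.031))
fixed inner x=0 (array([0.5651, 0.0897]), np.float64(0.0048), np.float64(0.0156))
```

Request:
move_arm(
  deltas=[
    [0,-8.7,0,4.9,0,0,0],
    [0,-13.1,0,7.4,0,0,0],
    [0,-13.1,0,7.4,0,0,0],
    [0,-13.1,0,7.4,0,0,0],
    [0,-8.7,0,4.9,0,0,0],
    [0,-4.4,0,2.5,0,0,0],
    [0,0,0,0,0,0,0],
    [0,0,0,0,0,0,0],
  ],
)

```text
clock: 9.5
eef_pos: [0.5821, 0.0888, 0.0981]
tool_rot: [0.684, 0.526, 0.4, -0.309]
ft_force: [0.2, -0.4, -1.2]
grip_width: 0.054
grasp_force: 64.2
```

```bash
python3 plan.py | tail -4
```

```text
to [0.5812 0.0892 0.1665] tool mm [ 59.8  -1.1 -33.3]
to [0.5812 0.0892 0.1065] tool mm [ 7.4 -1.  -4. ]
to [0.5812 0.0892 0.0865] tool mm [-10.   -1.    5.8]
[-0.301  0.633 -0.24   0.778  1.058  1.481] [0.5821 0.0888 0.0981]
```

Now slow 1.5 mm steps until contact.

Request:
move_arm(
  deltas=[
    [0,-1.7,0,1,0,0,0],
    [0,-1.7,0,1,0,0,0],
    [0,-1.7,0,1,0,0,0],
    [0,-0.9,0,0.5,0,0,0],
    [0,-0.9,0,0.5,0,0,0],
    [0,0,0,0,0,0,0],
  ],
)

```text
clock: 10.0
eef_pos: [0.5818, 0.0892, 0.0898]
tool_rot: [0.684, 0.527, 0.4, -0.309]
ft_force: [-0.1, 0.4, -0.5]
grip_width: 0.054
grasp_force: 64.2
```

Request:
move_arm(
  deltas=[
    [0,-0.9,0,0.5,0,0,0],
    [0,-0.9,0,0.5,0,0,0],
    [0,-0.9,0,0.5,0,0,0],
    [0,0,0,0,0,0,0],
  ],
)

```text
clock: 10.33
eef_pos: [0.5818, 0.0892, 0.0866]
tool_rot: [0.684, 0.527, 0.399, -0.309]
ft_force: [0.6, 0.0, -2.0]
grip_width: 0.0538
grasp_force: 64.2
```

Request:
move_arm(
  deltas=[
    [0,-0.9,0,0.5,0,0,0],
    [0,-0.9,0,0.5,0,0,0],
    [0,0,0,0,0,0,0],
  ],
)

```text
clock: 10.58
eef_pos: [0.5819, 0.0892, 0.0846]
tool_rot: [0.684, 0.527, 0.4, -0.309]
ft_force: [-1.0, 0.2, -1.5]
grip_width: 0.0535
grasp_force: 64.2
```

Request:
move_arm(
  deltas=[
    [0,-0.9,0,0.5,0,0,0],
    [0,0,0,0,0,0,0],
  ],
)

```text
clock: 10.75
eef_pos: [0.582, 0.0894, 0.0845]
tool_rot: [0.683, 0.526, 0.4, -0.31]
ft_force: [-1.5, 0.3, 3.5]
grip_width: 0.0538
grasp_force: 64.4
```

Request:
move_arm(
  deltas=[
    [0.64,0,0,0,0,0,0],
    [0.67,0,0,0,0,0,0],
    [0.7,0,0,0,0,0,0],
    [0.75,0,0,0,0,0,0],
    [0.85,0,0,0,0,0,0],
    [1,0,0,0,0,0,0],
    [1,0,0,0,0,0,0],
    [1,0,0,0,0,0,0],
  ],
)

```text
clock: 11.42
eef_pos: [0.5819, 0.0891, 0.0837]
tool_rot: [0.684, 0.527, 0.4, -0.309]
ft_force: [0.6, 0.5, 0.3]
grip_width: 0.0851
grasp_force: 0.0
```

```bash
python3 - <<'E'
from h import *
w=bot.camera("wrist");t=bot.camera("top")
a=cv2.resize(t[145:225,215:315],(400,320),interpolation=cv2.INTER_CUBIC)
b=cv2.resize(w[150:350,200:450],(400,320),interpolation=cv2.INTER_CUBIC)
cv2.imwrite("pics/m4.png",np.hstack([a,b]))
E
```

```text
(no output)
```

View pics/m4.png

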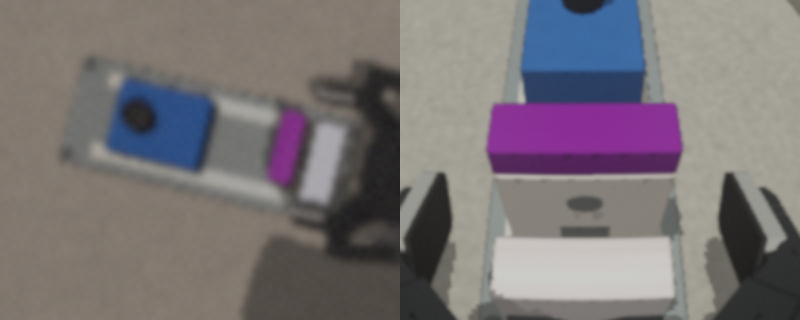

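Released: the cassette stands upright, parallel to the jaws and centred (cap at left crop (287,147)), with both fingers clear. Backing off along the tool axis.

Request:
move_arm(
  deltas=[
    [1,0,0,-8,0,0,0],
    [1,0,0,-15,0,0,0],
    [1,0,0,-30,0,0,0],
    [1,0,0,-30,0,0,0],
    [1,0,0,-20,0,0,0],
    [1,29,0,-16.3,0,0,0],
    [1,29,0,-16.3,0,0,0],
    [1,29,0,-16.3,0,0,0],
    [1,14,0,-8,0,0,0],
  ],
)

```text
clock: 12.27
eef_pos: [0.5605, 0.0013, 0.2543]
tool_rot: [0.683, 0.527, 0.401, -0.307]
ft_force: [0.7, -0.7, -0.1]
grip_width: 0.0857
grasp_force: 0.0
```

Request:
move_arm(
  deltas=[
    [1,0,0,0,0,-6.74,0],
    [1,0,0,0,0,-6.74,0],
    [1,0,0,0,0,-6.74,0],
    [1,0,0,0,0,-6.74,0],
    [1,0,0,0,0,-6.74,0],
    [1,0,0,0,0,-6.74,0],
    [1,0,0,0,0,-6.74,0],
    [1,0,0,0,0,-6.74,0],
    [1,0,0,0,0,-6.74,0],
    [1,0,0,0,0,0,0],
  ],
)

```text
clock: 13.1
eef_pos: [0.5602, 0.0059, 0.2506]
tool_rot: [0.79, 0.613, -0.0, -0.0]
ft_force: [-0.4, 0.2, 0.5]
grip_width: 0.0855
grasp_force: 0.0
```

```bash
python3 st.py; python3 - <<'E'
from plan import *
RV=R.from_matrix(np.column_stack([-s,np.cross([0,0,-1],-s),[0,0,-1]]));print((Rn.inv()*RV).as_rotvec(degrees=True).round(2))
k=org-.003*s+.14*s;print(k);go([k[0],k[1],.25]);go([k[0],k[1],.16])
bot.camera("top")
for r in bot.outline_of("jaw_knob","top")[:1]+bot.outline_of("purple","top")[:2]:print(r["conf"],r["rect"])
E
```

```text
[ 0.011  0.358  0.197  1.41  -0.     1.832] [0.5602 0.0059 0.2506] [-0.39  0.22  0.48] 0.08553014158038767 13.1
[[ 2.478e-01  9.688e-01 -1.100e-03]
 [ 9.688e-01 -2.478e-01 -1.000e-04]
 [-4.000e-04 -1.000e-03 -1.000e+00]]
[-4.0000e-02 -9.0000e-02 -1.7945e+02]
[0.61422719 0.21339352 0.        ]
to [0.6142 0.2134 0.25  ] tool mm [214.4   1.    0.5]
to [0.6142 0.2134 0.16  ] tool mm [214.5   1.1  90.5]
0.67 [371.3, 128.4, 15.6, 17.6]
0.81 [381.7, 219.2, 28.7, 32.6]
0.73 [336.8, 214.0, 21.2, 29.2]
```

Request:
move_arm(
  deltas=[
    [1,35.7,0.2,0,0,0,0],
    [1,35.7,0.2,0,0,0,0],
    [1,35.7,0.2,0,0,0,0],
    [1,35.7,0.2,0,0,0,0],
    [1,35.7,0.2,0,0,0,0],
    [1,35.7,0,0,0,0,0],
    [1,0,0,35,0,0,0],
    [1,0,0,35,0,0,0],
    [1,0,0,20,0,0,0],
    [1,0,0,0,0,0,0],
  ],
)

```text
clock: 14.08
eef_pos: [0.6111, 0.2062, 0.1535]
tool_rot: [0.792, 0.61, -0.006, -0.004]
ft_force: [-1.4, -0.9, -0.6]
grip_width: 0.0858
grasp_force: 0.0
```

```bash
python3 st.py; python3 - <<'E'
from h import *
c=bot.calibration("wrist");w=bot.camera("wrist");cv2.imwrite("pics/w5.png",w);np.save("w5.npy",dict(c),allow_pickle=True)
for r in bot.outline_of("jaw_knob","wrist")[:2]+bot.outline_of("purple","wrist")[:1]:print(r["conf"],r["rect"])
E
```

```text
[0.324 0.585 0.301 1.301 0.003 2.154] [0.6111 0.2062 0.1535] [-1.37 -0.88 -0.61] 0.08582549791628684 14.0833
[[ 0.2561  0.9665 -0.0137]
 [ 0.9666 -0.2562 -0.0016]
 [-0.005  -0.0128 -0.9999]]
0.94 [279.0, 150.0, 76.7, 92.1]
0.85 [283.4, 284.8, 66.8, 66.4]
```

View pics/w5.png

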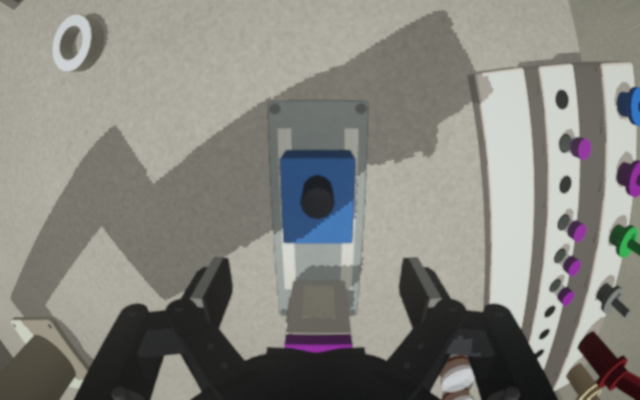

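```bash
python3 - <<'E'
from plan import *
c=np.load("w5.npy",allow_pickle=True).item();print(c["position"])
for p,z in[((317,205),.088),((317,196),.088),((318,306),.108),((282,243),.052),((353,242),.052)]:
    w=on("wrist",p,z,c);print(p,w.round(4),"tool",(Rn.inv().apply(w-o["eef_pos"])*1e3).round(1))
print(o["eef_pos"])
E
```

```text
[0.63427959 0.28604302 0.28861161]
(317, 205) [0.6138 0.2148 0.088 ] tool [ 6.2 -3.3 73.5]
(317, 196) [0.6155 0.2211 0.088 ] tool [12.8 -3.3 73.5]
(318, 306) [0.5965 0.145  0.108 ] tool [-65.7  -2.2  53.3]
(282, 243) [0.5721 0.1758 0.052 ] tool [-42.3 -33.6 109.4]
(353, 242) [0.6315 0.1615 0.052 ] tool [-40.9  27.5 109.4]
[0.61543469 0.20778091 0.16148449]
```

Request:
move_arm(
  deltas=[
    [1,6.5,-3,0,0,0,0],
    [1,0,0,25,0,0,0],
    [1,0,0,25,0,0,0],
    [1,0,0,20,0,0,0],
    [1,0,0,12,0,0,0],
    [1,0,0,7,0,0,0],
    [1,0,0,0,0,0,0],
    [1,0,0,0,0,0,0],
  ],
)

```text
clock: 14.9
eef_pos: [0.6142, 0.2166, 0.0729]
tool_rot: [0.792, 0.611, 0.001, -0.001]
ft_force: [0.6, 0.3, 1.1]
grip_width: 0.0852
grasp_force: 0.0
```

Request:
move_arm(
  deltas=[
    [0.6,0,0,0,0,0,0],
    [0.5,0,0,0,0,0,0],
    [0.4,0,0,0,0,0,0],
    [0.3,0,0,0,0,0,0],
    [0.2,0,0,0,0,0,0],
    [0,0,0,0,0,0,0],
    [0,0,0,0,0,0,0],
    [0,0,0,0,0,0,0],
  ],
)

```text
clock: 15.57
eef_pos: [0.614, 0.2162, 0.072]
tool_rot: [0.792, 0.611, 0.001, -0.001]
ft_force: [0.8, -0.3, 3.6]
grip_width: 0.022
grasp_force: 58.7
```

```bash
python3 st.py
```

```text
[3.380e-01 6.440e-01 1.850e-01 1.111e+00 1.000e-03 2.166e+00] [0.614  0.2162 0.072 ] [ 0.78 -0.27  3.59] 0.0219841355289663 15.5667
[[ 2.541e-01  9.672e-01  2.000e-04]
 [ 9.672e-01 -2.541e-01  1.500e-03]
 [ 1.500e-03 -1.000e-04 -1.000e+00]]
```

Request:
move_arm(
  deltas=[
    [0,-3,0,0,0,0,0],
    [0,-5,0,0,0,0,0],
    [0,-6,0,0,0,0,0],
    [0,-6,0,0,0,0,0],
    [0,-6,0,0,0,0,0],
    [0,-6,0,0,0,0,0],
    [0,-6,0,0,0,0,0],
    [0,-5,0,0,0,0,0],
    [0,-3,0,0,0,0,0],
    [0,-2,0,0,0,0,0],
  ],
)

```text
clock: 16.4
eef_pos: [0.6016, 0.1688, 0.072]
tool_rot: [0.792, 0.61, 0.001, -0.001]
ft_force: [3.3, 2.6, 5.6]
grip_width: 0.0222
grasp_force: 59.2
```

Request:
move_arm(
  deltas=[
    [0,-1.5,0,0,0,0,0],
    [0,-1.5,0,0,0,0,0],
    [0,-1.5,0,0,0,0,0],
    [0,-1.5,0,0,0,0,0],
    [0,-1,0,0,0,0,0],
    [0,-1,0,0,0,0,0],
    [0,-1,0,0,0,0,0],
    [0,-1,0,0,0,0,0],
    [0,-1,0,0,0,0,0],
    [0,-1,0,0,0,0,0],
  ],
)

```text
clock: 17.23
eef_pos: [0.5987, 0.1576, 0.072]
tool_rot: [0.792, 0.611, 0.001, -0.001]
ft_force: [4.2, 1.9, 6.4]
grip_width: 0.0219
grasp_force: 59.2
```

```bash
python3 st.py; python3 - <<'E'
from h import *
t=bot.camera("top");w=bot.camera("wrist");s=bot.camera("side")
a=cv2.resize(t[145:225,215:315],(400,320),interpolation=cv2.INTER_CUBIC)
b=cv2.resize(s[130:210,270:370],(400,320),interpolation=cv2.INTER_CUBIC)
cv2.imwrite("pics/m6.png",np.hstack([a,b]))
E
```

```text
[2.570e-01 5.860e-01 7.900e-02 1.064e+00 1.000e-03 2.085e+00] [0.5987 0.1576 0.072 ] [4.19 1.88 6.39] 0.021949446550224093 17.2333
[[ 2.545e-01  9.671e-01  3.000e-04]
 [ 9.671e-01 -2.545e-01  1.600e-03]
 [ 1.600e-03 -1.000e-04 -1.000e+00]]
```

Request:
move_arm(
  deltas=[
    [0,-0.8,0,0,0,0,0],
    [0,-0.8,0,0,0,0,0],
    [0,-0.8,0,0,0,0,0],
    [0,-0.8,0,0,0,0,0],
    [0,-0.8,0,0,0,0,0],
    [0,-0.8,0,0,0,0,0],
    [0,-0.8,0,0,0,0,0],
    [0,-0.8,0,0,0,0,0],
    [0,-0.8,0,0,0,0,0],
    [0,-0.8,0,0,0,0,0],
  ],
)

```text
clock: 18.22
eef_pos: [0.5968, 0.1502, 0.072]
tool_rot: [0.792, 0.611, 0.001, -0.001]
ft_force: [5.4, 6.4, 4.9]
grip_width: 0.0219
grasp_force: 59.2
```

Request:
move_arm(
  deltas=[
    [0,-0.7,0,0,0,0,0],
    [0,-0.7,0,0,0,0,0],
    [0,-0.5,0,0,0,0,0],
    [0,0,0,0,0,0,0],
  ],
)

```text
clock: 18.55
eef_pos: [0.5968, 0.1502, 0.0721]
tool_rot: [0.792, 0.611, 0.002, -0.002]
ft_force: [5.2, 7.7, 4.0]
grip_width: 0.0222
grasp_force: 59.0
```

Request:
move_arm(
  deltas=[
    [0,-0.7,0,0,0,0,0],
    [0,-0.7,0,0,0,0,0],
    [0,0,0,0,0,0,0],
    [0,0,0,0,0,0,0],
  ],
)

```text
clock: 18.88
eef_pos: [0.5968, 0.1502, 0.072]
tool_rot: [0.791, 0.611, 0.003, -0.002]
ft_force: [6.7, 10.9, 1.9]
grip_width: 0.0223
grasp_force: 58.9
```

```bash
python3 - <<'E'
from plan import *
print(o["eef_pos"],o["ft_force"],Rn.as_matrix().round(4).tolist())
c=bot.calibration("wrist");w=bot.camera("wrist");cv2.imwrite("pics/w7.png",w)
t=bot.camera("top");cv2.imwrite("pics/t7.png",t)
for q in("purple","jaw"):
  for r in bot.outline_of(q,"wrist")[:1]+bot.outline_of(q,"top")[:4]:
    ys,xs=np.nonzero(r["pixels"]);print(q,round(r["conf"],2),r["rect"],cv2.minAreaRect(np.c_[xs,ys].astype(np.float32)))
hsv=cv2.cvtColor(t,cv2.COLOR_BGR2HSV);m=(hsv[...,1]>90)&(hsv[...,0]>135)&(hsv[...,0]<165);m[:,:270]=0;m[:,315:]=0;m[:160]=0;m[205:]=0
ys,xs=np.nonzero(m);print("cap top px",len(xs))
if len(xs):
    w_=on("top",(xs.mean(),ys.mean()),.108)-org;print("cap centre stand x,y",w_@s,w_@np.array([-s[1],s[0],0]),cv2.minAreaRect(np.c_[xs,ys].astype(np.float32)))
E
```

```text
[0.59677084 0.15018077 0.07204052] [ 6.6561551  10.8517294   1.93693511] [[0.2525, 0.9676, 0.0022], [0.9676, -0.2525, 0.008], [0.0083, 0.0001, -1.0]]
purple 0.78 [285.8, 316.6, 60.0, 35.1] ((315.5, 332.5), (35.0, 59.0), 90.0)
purple 0.82 [379.7, 219.4, 28.8, 32.5] ((395.5, 236.5), (18.27233123779297, 29.829191207885742), 51.34019470214844)
purple 0.63 [328.9, 212.4, 28.7, 30.6] ((344.13531494140625, 227.7588348388672), (29.177146911621094, 17.2459716796875), 40.60129928588867)
purple 0.48 [280.9, 172.0, 14.0, 23.5] ((287.88238525390625, 182.47061157226562), (7.276068687438965, 19.402849197387695), 14.03624439239502)
jaw 0.8 [260.2, 185.8, 114.6, 132.1] ((315.5, 251.5), (127.0, 109.0), 90.0)
jaw 0.61 [274.9, 176.2, 9.2, 17.4] ((279.93121337890625, 182.22315979003906), (9.442336082458496, 18.884674072265625), 10.007979393005371)
cap top px 114
cap centre stand x,y 0.013736970473496162 -0.0007021359461146924 ((287.39044189453125, 181.97471618652344), (6.296066761016846, 18.663339614868164), 12.994616508483887)
```

```bash
python3 - <<'E'
from plan import *
c=bot.calibration("top");K=c["K"];Rc=R.from_quat(c["orientation"])
def proj(P):
    q=Rc.inv().apply(P-c["position"]);return q[0]/q[2]*K[0,0]+K[0,2],q[1]/q[2]*K[1,1]+K[1,2]
n=np.array([-s[1],s[0],0])
for f in("t7","top0"):
  t=cv2.imread(f"pics/{f}.png").astype(np.float32);print(f)
  for z,xs in((.057,range(-34,12,2)),(.108,range(-10,40,2))):
    row=[]
    for x in xs:
        v=np.mean([t[tuple(np.round(proj(org+s*x/1e3+n*y+[0,0,z])[::-1]).astype(int))] for y in np.linspace(-.015,.015,15)],0);row.append((x,*v.astype(int).tolist()))
    print(z,row)
E
```

```text
t7
0.057 [(-34, 101, 110, 118), (-32, 99, 107, 114), (-30, 96, 102, 107), (-28, 94, 99, 102), (-26, 95, 98, 99), (-24, 93, 95, 97), (-22, 96, 97, 99), (-20, 111, 109, 113), (-18, 130, 127, 131), (-16, 150, 146, 149), (-14, 160, 156, 158), (-12, 163, 158, 161), (-10, 165, 160, 162), (-8, 165, 160, 162), (-6, 165, 160, 162), (-4, 165, 160, 162), (-2, 163, 159, 161), (0, 157, 153, 156), (2, 144, 141, 143), (4, 122, 119, 123), (6, 99, 94, 101), (8, 86, 69, 88), (10, 92, 53, 93)]
0.108 [(-10, 165, 160, 162), (-8, 164, 159, 161), (-6, 160, 155, 157), (-4, 149, 145, 148), (-2, 129, 126, 129), (0, 108, 104, 110), (2, 87, 74, 89), (4, 89, 55, 90), (6, 105, 49, 103), (8, 119, 49, 117), (10, 126, 49, 123), (12, 128, 49, 125), (14, 127, 48, 124), (16, 125, 47, 122), (18, 123, 48, 120), (20, 118, 48, 110), (22, 111, 50, 95), (24, 105, 56, 72), (26, 110, 64, 55), (28, 119, 71, 47), (30, 125, 75, 46), (32, 128, 76, 46), (34, 128, 77, 46), (36, 127, 76, 46), (38, 128, 77, 46)]
top0
0.057 [(-34, 105, 114, 122), (-32, 103, 110, 118), (-30, 98, 104, 109), (-28, 97, 102, 105), (-26, 98, 101, 103), (-24,
[... 200 characters left out ...]
65, 167), (-4, 170, 164, 167), (-2, 168, 163, 166), (0, 164, 159, 161), (2, 152, 148, 150), (4, 132, 129, 131), (6, 113, 112, 113), (8, 101, 103, 103), (10, 104, 106, 106)]
0.108 [(-10, 170, 165, 167), (-8, 169, 164, 166), (-6, 166, 161, 163), (-4, 156, 152, 154), (-2, 138, 135, 137), (0, 120, 119, 121), (2, 105, 106, 106), (4, 104, 106, 106), (6, 110, 113, 112), (8, 114, 117, 116), (10, 116, 119, 119), (12, 116, 119, 119), (14, 116, 119, 119), (16, 116, 119, 118), (18, 116, 119, 119), (20, 116, 119, 118), (22, 117, 120, 119), (24, 116, 119, 118), (26, 116, 119, 118), (28, 116, 119, 118), (30, 115, 118, 117), (32, 117, 119, 119), (34, 115, 118, 118), (36, 116, 120, 119), (38, 117, 119, 119)]
```

The top-view profile puts the cap at 0–18 mm from the fixed jaw's face, and the blue jaw has stopped hard against it with about 12 N. Relaxing slightly and releasing the knob.

Request:
move_arm(
  deltas=[
    [0,1,0,0,0,0,0],
    [0,1,0,0,0,0,0],
    [0.35,0,0,0,0,0,0],
    [0.5,0,0,0,0,0,0],
    [0.7,0,0,0,0,0,0],
    [1,0,0,0,0,0,0],
    [1,0,0,0,0,0,0],
    [1,0,0,0,0,0,0],
    [1,0,0,0,0,0,0],
  ],
)

```text
clock: 19.93
eef_pos: [0.5953, 0.1489, 0.071]
tool_rot: [0.792, 0.611, -0.001, -0.001]
ft_force: [-0.2, 0.1, -0.4]
grip_width: 0.0857
grasp_force: 0.0
```

Request:
move_arm(
  deltas=[
    [1,0,0,-10,0,0,0],
    [1,0,0,-20,0,0,0],
    [1,0,0,-35,0,0,0],
    [1,0,0,-35,0,0,0],
    [1,0,0,-35,0,0,0],
    [1,35,0,0,0,0,0],
    [1,35,0,0,0,0,0],
    [1,0,0,0,0,0,0],
    [1,0,0,0,0,0,0],
  ],
)

```text
clock: 20.68
eef_pos: [0.6135, 0.2184, 0.2066]
tool_rot: [0.791, 0.612, -0.0, -0.001]
ft_force: [-0.1, -0.3, 0.3]
grip_width: 0.0856
grasp_force: 0.0
```

```bash
python3 - <<'E'
from plan import *
print(o["eef_pos"],o["ft_force"],o["grip_width"])
c=bot.calibration("wrist");w=bot.camera("wrist");t=bot.camera("top");cv2.imwrite("pics/t8.png",t)
for q in("purple","jaw"):
  for r in bot.outline_of(q,"wrist")[:1]:print(q,round(r["conf"],2),r["rect"])
c=bot.calibration("top");K=c["K"];Rc=R.from_quat(c["orientation"]);n=np.array([-s[1],s[0],0])
def proj(P):
    q=Rc.inv().apply(P-c["position"]);return q[0]/q[2]*K[0,0]+K[0,2],q[1]/q[2]*K[1,1]+K[1,2]
t=t.astype(np.float32)
for z in(.052,.108):
    print(z,[(x,*np.mean([t[tuple(np.round(proj(org+s*x/1e3+n*y+[0,0,z])[::-1]).astype(int))] for y in np.linspace(-.015,.015,15)],0).astype(int).tolist()) for x in range(-6,44,2)])
E
```

```text
[0.61350282 0.21839327 0.20660837] [-0.08789276 -0.29431367  0.25935081] 0.08564723491572226
purple 0.59 [289.8, 286.3, 58.1, 42.4]
jaw 0.6 [285.8, 209.8, 63.9, 75.5]
0.052 [(-6, 165, 160, 161), (-4, 165, 159, 161), (-2, 163, 159, 160), (0, 160, 156, 157), (2, 148, 145, 147), (4, 129, 126, 129), (6, 108, 103, 109), (8, 89, 77, 91), (10, 88, 54, 88), (12, 99, 49, 98), (14, 116, 47, 114), (16, 125, 48, 123), (18, 127, 49, 124), (20, 127, 48, 124), (22, 126, 47, 122), (24, 125, 47, 121), (26, 119, 46, 113), (28, 112, 47, 100), (30, 105, 50, 83), (32, 105, 58, 62), (34, 112, 65, 48), (36, 120, 71, 44), (38, 125, 74, 43), (40, 127, 75, 43), (42, 127, 76, 43)]
0.108 [(-6, 160, 156, 157), (-4, 148, 145, 147), (-2, 129, 125, 129), (0, 108, 104, 110), (2, 86, 73, 88), (4, 88, 54, 88), (6, 103, 47, 102), (8, 118, 47, 116), (10, 125, 48, 122), (12, 127, 49, 124), (14, 127, 47, 123), (16, 125, 47, 121), (18, 123, 46, 118), (20, 117, 46, 109), (22, 109, 48, 94), (24, 105, 55, 71), (26, 110, 63, 54), (28, 118, 70, 45), (30, 125, 74, 43), (32, 127, 75, 43), (34, 127, 76, 43), (36, 128, 75, 43), (38, 128, 76, 44), (40, 127, 75, 43), (42, 127, 75, 44)]
```

Nothing changed when the knob was released: the cassette is still held between the jaws and the arm is clear. Handing in.

```bash
python3 -c "
from workcell import bot
print(bot.job_done())"
```

```text
the job is handed in; nothing more can be done
None
```

The purple-capped cassette is standing on its foot edge, cap up and flush against the fixed jaw, with the blue jaw closed on it and the arm clear; I handed the job in at about 21 s, but no verdict was shown.

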